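# Zero the router lift and set it two turns up

### The arm

A 6-joint arm with a two-finger parallel gripper is mounted at the origin on the work surface. World frame = base frame: x ahead of the robot, y to its left, z up, the work surface at z = 0. Lengths are in m, angles in degrees, forces in N, time in s.
With the tool pointing down it reaches from about 0.3 to 0.75 m from the base axis. Payload 8.5 kg.
Tool frame: the origin (TCP) lies between the finger pads; the fingertips stand env.finger_overhang ahead of it and the grasp point (between the pads) lies 2 mm behind it (env.finger_overhang is the distance from the TCP to the fingertips, in m); z points along the fingers, y is the line along which they close (so a half turn about z gives the same grasp; the last joint's range is limited). The gripper opens to 85 mm and grips with 20 to 120 N. Pads are 22 mm wide; open, the fingers measure 114 mm over their backs; the gripper's body (76 mm by 85 mm) begins 54 mm behind the grasp point. The pads swing forward as they close: fully open they stand 13 mm farther back than shut.
Start: joints at [-12.336, 21.807, 74.336, -0, 83.858, -12.336], TCP at [0.55, 0, 0.248] pointing down, gripper open.
Joint ranges: [-178.18, 178.18], [-50.72, 133.34], [12.68, 142.11], [-81.47, 261.47], [9.98, 163.14], [-165.26, 165.26]. Speed limits (degrees/s): [136.94, 136.94, 180, 180, 180, 180].

### API

Orientations are given as a 3x3 rotation matrix whose columns are the frame's x, y, z axes.
In Python, from rig import env gives the robot as it stands. The module is installed in compiled form; this text tells all that it offers.
- The arm moves only by the tool jog_arm, never from a script. Its arguments are lists of equal length, an entry for each row: "hand": the finger opening in m, from 0 to 0.0854; "travel": the shift along the world's x, y, z in m, a list of three; "yaw": the turn about the world's z in rad. A call has exactly 5 rows; each row shifts and turns the commanded pose from where the row before left it; what a row does not reach is not made up. A row lasts 1/8 s, in which the tool goes at most 62.5 mm and 10.7 degrees, less where a joint would pass 70% of its speed; a pose out of reach is approached as far as the arm can. A call is refused whole if a number of a shift passes 0.0625 or a number of a turn 0.188, either way. A call with a gripper value outside its range is refused whole. The fingers move at their own pace and stop on an object; "grip_force" is the grip in N (left out, the last holds). Time passes only in rows, so rows that do not move let the fingers close, or fill a call up. It gives the time, the measured TCP pose, the force, the opening and the grip force at its end, in the units of the state.
- env.observe(): the state, without advancing time (a new reading comes with each control period).
- env.get_image(name): name is "scene" or "side" or "wrist"; returns the picture (400x640x3 uint8, red, green, blue); there is no depth.
- env.calibration(name): a dict with "fx", "fy", "cx", "cy" (pixels), "position" and "rotation" of the camera in the world; the wrist camera has in their place "hand_eye" (4x4, takes a point from camera to tool coordinates, whose origin is the TCP and whose axes are the flange's). Camera axes: x right, y down, z forward; pixel columns grow to the right and rows downward; lengths in m; the calibration is good to about 2 mm. The wrist camera is an equidistant fisheye: a pixel r from the principal point sees the ray r / f radians off the axis. A picture is of the moment at which its call begins: read the wrist's pose just before it. calibration takes no time and is no camera call.
- env.close_job(): hands the job in; it is judged then, once.
The state is a dict: "time_s": time; "q": joint angles; "qvel": joint speeds; "joint_efforts": joint torques, N m; "position": TCP position; "tool_rot": TCP orientation; "ft_force": force on the tool from outside, world axes, zero at the start; "wrist_torque": the same for the moment, N m; "grip_width": finger opening in m; "gripper_force": force on a finger pad.
Only numpy, scipy, OpenCV 4.12 (cv2) and the standard library are available. Lean on these libraries where they do the work, as an engineer would, in place of code of your own. Each camera call takes 0.05 s, during which the arm holds its last target. There are 200 camera calls.

### The job

Free the router lift first: turn its orange lock knob a quarter turn counterclockwise until it stops. Then take the red handle of the handwheel, wind the wheel clockwise until it comes to its stop, and from there back it off exactly two full turns counterclockwise. Do not let go: finish while still gripping the red handle, with the wheel held still there; do not turn the wheel while the lock is tight, and leave the other things on the plate and bench where they are.

Things in the scene. Friction and masses are not known exactly. Their poses are not given: they have to be found in the camera images.
- lift: router lift fixed to the bench: aluminium plate on plywood, 260 (x) x 420 (y) x 20 mm. Origin: centre of its underside; z up; at yaw 0 its y points to the robot's left. On it: handwheel (axis at x -20, y +120 mm), lock knob (axis at x -20, y -120 mm) and a router bit (x +60, y -5 mm, under 40 mm tall) that rises 4 mm per counterclockwise turn of the wheel
- wheel_axis (a point): point on the handwheel's upright axis at mid-height of the rim, 70 mm above the bench (50 mm above the plate). Dark steel wheel with three spokes, rim 122 mm across; rim top 76 mm and hub top 78 mm above the bench
- wheel_handle (a point): point on the axis of the red upright crank handle, 52 mm from the wheel's axis, 120 mm above the bench; goes round with the wheel. Handle: 22 mm across, 80 to 142 mm above the bench, spins freely on its own axis, so it can be led round without turning the gripper. At the stop, and every full turn from it, it lies on the lift's -x side of the axis, by a red mark on the plate
- handle: the red crank handle itself: upright, 22 mm across, 62 mm tall, slightly narrower at both ends; origin at the middle of its foot, 80 mm above the bench; turns freely about its own z. This is what must be held at the end
- wheel (a joint): angle of the handwheel, rad: 0 at the hard clockwise stop (seen from above), grows counterclockwise, 6.283 a turn, four turns in all. Starts half a turn to one and a half turns from the stop. Friction 0.12 N m (2.5 N at the handle); stays where it is left
- lock_grip (a point): point on the lock knob's upright axis, 88 mm above the bench, at the height to grip. Orange bar 52 mm long (this point's x), 16 mm wide (its y), from 70 to 100 mm above the bench, on a black collar 40 mm across on a grey post; free space around it
- lock (a joint): angle of the lock knob, rad: 0 tight, grows counterclockwise seen from above to a stop at 1.4 (free). Starts at 0 to 0.2; friction 0.08 N m, stays where it is left. At 0 the bar lies along the lift's x axis. A tight lock does not physically block the wheel, but the wheel must not be turned against it
- gauge_block: brass set-up block, 60 x 25 x 20 mm, lying on the far right corner of the lift's plate (origin: centre of its underside). To be left alone
- wrench: steel collet wrench, 160 mm long, lying flat on the far left part of the lift's plate (origin: underside). To be left alone
- glue: white glue bottle with green label and orange cap, 64 mm across, 170 mm tall, upright on the bench. To be left alone
- wax_tin: yellow wax tin, 84 mm across, 60 mm tall, on the bench. To be left alone
- tape: roll of paper tape, 100 mm across, 40 mm tall, flat on the bench. To be left alone
- push_block: yellow push block 200 x 80 mm with a black handle on top, 81 mm tall, on the bench. To be left alone

How it is judged:
By the outcome, as a careful person would: the job done as asked, in the order asked, and still so for the second after the job is handed in, while the arm keeps its last pose, push and grip.
It also fails if it takes over 70 s, if anything falls off the work surface, if the arm or the gripper's body presses on something with over 40 N, if the wrist force passes 120 N, or if a joint passes its speed limit or range.

## Working session

There is one attempt and no reset: what is moved stays moved. The work goes in short steps, Python scripts to look and compute and a tool call to move; the robot and the scene stay as the last step left them, time stands still between calls to the robot, and variables do not carry over. Pictures are saved under pics/ and viewed, at most 10 in all, crops included, and the job is handed in when it is done.

Besides the shell and the picture viewer there is one more tool, called after ">>>" by a JSON object that holds its "fn" and its "kwargs", one argument or row to a line. jog_arm: Moves the arm, as the interface text tells. Its arguments: {"type":"object","properties":{"hand":{"type":"array"},"travel":{"type":"array"},"yaw":{"type":"array"},"grip_force":{"type":"number"}},"required":["hand","travel","yaw"]}

```bash
mkdir -p pics
cat > h.py <<'E'
import numpy as np, cv2
from rig import env
def snap(n,f=None):
    im=env.get_image(n)
    if f: cv2.imwrite('pics/'+f,im[:,:,::-1])
    return im
def ray(n,uv,st=None):
    c=env.calibration(n); u,v=uv
    a=(u-c['cx'])/c['fx']; b=(v-c['cy'])/c['fy']
    if n=='wrist':
        r=np.hypot(a,b); d=np.array([a/r*np.sin(r),b/r*np.sin(r),np.cos(r)]) if r>1e-9 else np.array([0,0,1.])
        T=np.eye(4);T[:3,:3]=st['tool_rot'];T[:3,3]=st['position'];T=T@np.array(c['hand_eye'])
        return T[:3,3],T[:3,:3]@d
    return np.array(c['position']),np.array(c['rotation'])@np.array([a,b,1.])
def onz(n,uv,z,st=None):
    p,d=ray(n,uv,st); return p+d*(z-p[2])/d[2]
E
python3 - <<'E'
from h import *
s=env.observe();print(s['position'],np.round(s['tool_rot'],3),env.finger_overhang)
a=[snap(n) for n in('scene','side','wrist')]
for n,i in zip(('scene','side','wrist'),a): cv2.imwrite(f'pics/{n}0.png',i[:,:,::-1])
for n in('scene','side','wrist'):print(n,env.calibration(n))
E
```

```text
[5.49732906e-01 4.79730500e-05 2.47708781e-01] [[ 0.     1.    -0.001]
 [ 1.    -0.     0.   ]
 [ 0.    -0.001 -1.   ]] 0.017
scene {'fx': 380.4499488736759, 'fy': 380.4499488736759, 'cx': 317.437427012821, 'cy': 204.16758337356, 'position': array([1.29021499, 0.23245767, 0.90099819]), 'rotation': array([[-0.28787186,  0.69533324, -0.6585146 ],
       [ 0.95762837,  0.20267703, -0.20462141],
       [-0.00881428, -0.68951701, -0.72421585]])}
side {'fx': 362.8903013399407, 'fy': 362.8903013399407, 'cx': 310.5577594207676, 'cy': 202.36955369480947, 'position': array([ 0.05380882, -0.6650347 ,  0.79213894]), 'rotation': array([[ 0.80730682, -0.35868922,  0.46861257],
       [-0.58988839, -0.51329914,  0.62334234],
       [ 0.01695225, -0.77965764, -0.62597651]])}
wrist {'fx': 309.70691628693146, 'fy': 309.70691628693146, 'cx': 319.65446053830215, 'cy': 205.84984368279115, 'hand_eye': array([[ 3.79888624e-04, -9.55194623e-01, -2.95978189e-01,
         7.65452575e-02],
       [ 9.99999391e-01,  6.69560893e-04, -8.77336847e-04,
         2.66000542e-04],
       [ 1.03620286e-03, -2.95977676e-01,  9.55194295e-01,
        -1.25151211e-01],
       [ 0.00000000e+00,  0.00000000e+00,  0.00000000e+00,
         1.00000000e+00]])}
```

View pics/scene0.png

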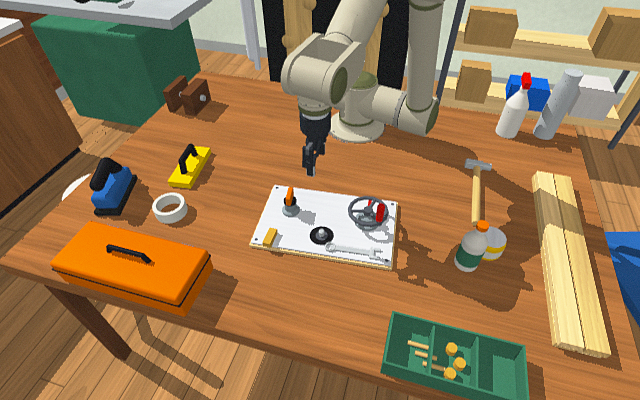

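View pics/side0.png

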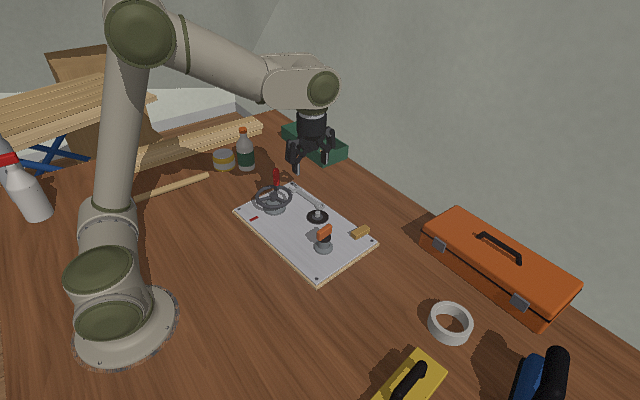

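View pics/wrist0.png

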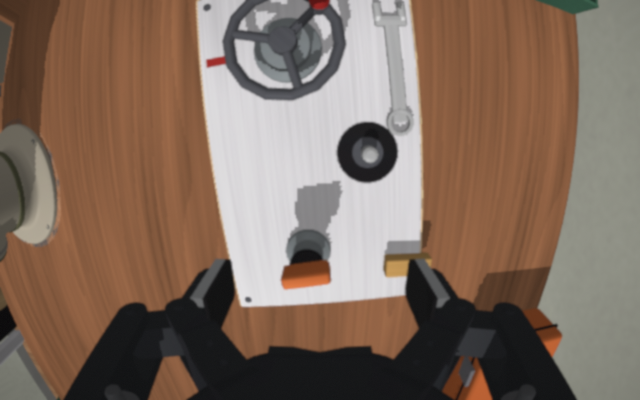

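The wrist view shows the hub at (285,38), the red handle at (320,3), the red mark at (216,62), the orange knob at (306,275) and the bit at (369,153). The side view has the knob at (324,233), the handle at (277,175) and the mark at (253,218). The scene view has the knob at (290,197) and the handle at (380,211).

```bash
cat >> h.py <<'E'
def blobs(im,col,amin=15):
    h=cv2.cvtColor(im,cv2.COLOR_RGB2HSV);H,S,V=[h[:,:,i].astype(int) for i in range(3)]
    m={'red':((H<4)|(H>172))&(S>140)&(V>70),'orange':(H>=5)&(H<14)&(S>150)&(V>120)}[col].astype(np.uint8)
    n,l,st,c=cv2.connectedComponentsWithStats(m)
    return [(st[i].tolist(),c[i].round(1).tolist(),l==i) for i in range(1,n) if st[i,4]>=amin]
def tri(rs):
    A=np.zeros((3,3));b=np.zeros(3)
    for p,d in rs:
        d=d/np.linalg.norm(d);P=np.eye(3)-np.outer(d,d);A+=P;b+=P@p
    return np.linalg.solve(A,b)
E
python3 - <<'E'
from h import *
s=env.observe()
for n in('scene','side','wrist'):
    im=cv2.imread(f'pics/{n}0.png')[:,:,::-1].copy()
    for c in('red','orange'):
        for b in blobs(im,c):
            if 150<b[1][0]<420 : print(n,c,b[0],b[1],onz(n,b[1],.11 if c=='red' else .088,s).round(4),onz(n,b[1],.02,s).round(4))
print('hub',onz('wrist',(285,38),.078,s),'bit ring',onz('wrist',(367,152),.02,s))
print('bit ring scene',onz('scene',(321,236),.02),'side',onz('side',(317,217),.02))
# plate holes/corners
for uv in((248,300),(208,7)):print('hole',onz('wrist',uv,.02,s).round(4))
for n,uvs in(('scene',((274,185),(398,202),(250,246),(393,267))),('side',((234,211),(291,183),(318,284),(379,241)))):
    for uv in uvs: print(n,uv,onz(n,uv,.02).round(4))
im=cv2.imread('pics/wrist0.png')[:,:,::-1].copy()
for b in blobs(im,'orange'):
    if 270<b[1][0]<340:
        c=cv2.findContours(b[2].astype(np.uint8),0,2)[0][0];print(cv2.minAreaRect(c)); print(cv2.approxPolyDP(c,2,True).reshape(-1,2).tolist())
i=cv2.resize(im[220:300,260:350],None,fx=5,fy=5,interpolation=3);cv2.imwrite('pics/k.png',i[:,:,::-1])
E
```

```text
scene red [368, 200, 4, 6, 15] [369.1, 202.3] [0.5222 0.1497 0.11  ] [0.4349 0.1402 0.02  ]
scene red [376, 203, 9, 19, 129] [379.9, 212.3] [0.5521 0.1864 0.11  ] [0.4681 0.1812 0.02  ]
scene orange [182, 71, 27, 24, 152] [194.0, 83.6] [ 0.0203 -0.7046  0.088 ] [-0.086  -0.7829  0.02  ]
scene orange [207, 73, 9, 20, 49] [210.7, 80.7] [-0.0214 -0.6476  0.088 ] [-0.1311 -0.7212  0.02  ]
scene orange [109, 74, 184, 119, 3670] [206.7, 130.1] [ 0.3074 -0.4911  0.088 ] [ 0.2252 -0.5517  0.02  ]
scene orange [164, 76, 20, 15, 58] [172.8, 83.9] [ 0.0472 -0.7905  0.088 ] [-0.0568 -0.876   0.02  ]
scene orange [289, 96, 10, 18, 54] [294.4, 105.8] [ 0.0666 -0.2371  0.088 ] [-0.0357 -0.2764  0.02  ]
scene orange [175, 106, 10, 10, 21] [179.6, 110.7] [ 0.2216 -0.6538  0.088 ] [ 0.1322 -0.728   0.02  ]
scene orange [198, 108, 22, 10, 44] [208.3, 113.1] [ 0.2059 -0.5385  0.088 ] [ 0.1153 -0.603   0.02  ]
scene orange [331, 108, 8, 8, 24] [333.5, 111.2] [ 0.0613 -0.08    0.088 ] [-0.0415 -0.1061  0.02  ]
scene orange [234, 111, 24, 11, 66] [247.2, 116.8] [ 0.1879 -0.3842  0.088 ] [ 0.0957 -0.4357  0
[... 8071 characters left out ...]
7334 0.078     ] bit ring [0.60400256 0.03222933 0.02      ]
bit ring scene [0.61083393 0.03113703 0.02      ] side [0.60430259 0.03080475 0.02      ]
hole [ 0.4497 -0.1702  0.02  ]
hole [0.4175 0.213  0.02  ]
scene (274, 185) [ 0.4448 -0.1824  0.02  ]
scene (398, 202) [0.4077 0.2288 0.02  ]
scene (250, 246) [ 0.7043 -0.156   0.02  ]
scene (393, 267) [0.6599 0.2524 0.02  ]
side (234, 211) [0.399  0.2113 0.02  ]
side (291, 183) [0.6399 0.2354 0.02  ]
side (318, 284) [ 0.4437 -0.1871  0.02  ]
side (379, 241) [ 0.6913 -0.1646  0.02  ]
((305.3999938964844, 279.70001220703125), (11.163125038146973, 46.51302719116211), 82.87498474121094)
[[328, 273], [283, 277], [282, 280], [285, 287], [327, 282]]
```

View pics/k.png

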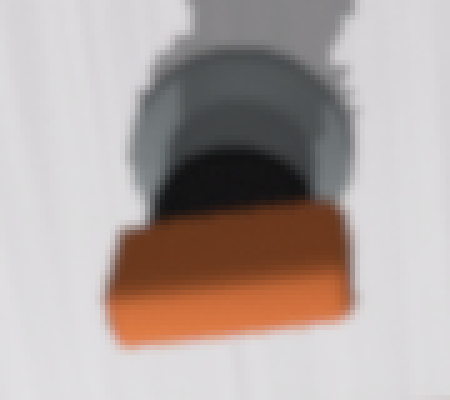

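The bar's top face runs from about (283,277) to (328,273), a few degrees counterclockwise. The estimates are:

| Item | Value |
|---|---|
| Lift yaw | about 5° |
| Wheel axis | (0.517, 0.150) |
| Handle | (0.551, 0.188), r = 51 mm, so about 223° from the stop |
| Knob | (0.536, -0.091) |

Next I move above the knob.

>>> {"fn": "jog_arm", "kwargs": {
  "hand": [0.085,0.085,0.085,0.085,0.085],
  "travel": [
    [-0.003,-0.018,-0.01],
    [-0.003,-0.018,-0.01],
    [-0.003,-0.018,-0.01],
    [-0.003,-0.018,-0.01],
    [-0.002,-0.019,-0.01]
  ],
  "yaw": [-0.18,-0.18,-0.18,-0.18,-0.18]
}}

```text
time_s: 0.78
position: [0.5357, -0.0915, 0.1978]
tool_rot: [[0.787, 0.617, -0.001], [0.617, -0.787, 0.0], [-0.0, -0.0, -1.0]]
ft_force: [0.0, -0.0, 0.4]
grip_width: 0.0851
gripper_force: 0.0
```

>>> {"fn": "jog_arm", "kwargs": {
  "hand": [0.085,0.085,0.085,0.085,0.085],
  "travel": [
    [0,0,-0.01],
    [0,0,-0.01],
    [0,0,-0.01],
    [0,0,0],
    [0,0,0]
  ],
  "yaw": [-0.18,-0.18,-0.18,0,0]
}}

```text
time_s: 1.4
position: [0.5361, -0.091, 0.1686]
tool_rot: [[0.991, 0.134, 0.0], [0.134, -0.991, -0.0], [0.0, 0.0, -1.0]]
ft_force: [0.0, -0.1, 0.5]
grip_width: 0.0851
gripper_force: 0.0
```

Run:
```python
from h import *
s=env.observe();print(s['position'],np.round(s['tool_rot'],3),s['q'])
im=snap('wrist','w1.png')
for b in blobs(im,'orange',100):
    c=cv2.findContours(b[2].astype(np.uint8),0,2)[0][0];print(b[:2],cv2.minAreaRect(c),cv2.approxPolyDP(c,2,True).reshape(-1,2).tolist())
for n in('scene','side'):
    for b in blobs(snap(n),'orange',40):
        p=onz(n,b[1],.085)
        if np.hypot(p[0]-.536,p[1]+.091)<.03: print(n,b[1],p)
```

```text
[ 0.53611183 -0.091024    0.16864977] [[ 0.991  0.134  0.   ]
 [ 0.134 -0.991 -0.   ]
 [ 0.     0.    -1.   ]] [-2.21149107e+01  2.52666418e+01  8.27911962e+01  2.77503131e-05
  7.19199422e+01  6.01888695e+01]
([309, 191, 22, 70, 1404], [319.5, 225.2]) ((319.5, 225.5), (69.0, 21.0), 90.0) [[328, 191], [309, 195], [310, 255], [312, 259], [317, 260], [327, 259], [329, 256]]
side [324.4, 231.4] [ 0.53782614 -0.08943378  0.085     ]
```

View pics/w1.png

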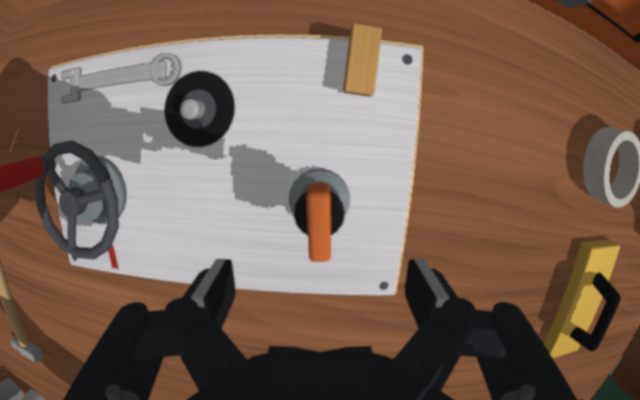

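The wrist view shows the orange bar at (319,225), upright in the picture, so it is centred between the fingers and aligned with the tool. The red mark is at (114,257). I descend and grip.

>>> {"fn": "jog_arm", "kwargs": {
  "hand": [0.085,0.07,0.05,0.05,0.05],
  "travel": [
    [0.002,0,-0.025],
    [0,0,-0.025],
    [0,0,-0.02],
    [0,0,-0.007],
    [0,0,0]
  ],
  "yaw": [0,0,0,0,0],
  "grip_force": 40
}}

```text
time_s: 2.17
position: [0.5381, -0.091, 0.0916]
tool_rot: [[0.991, 0.131, 0.0], [0.131, -0.991, -0.0], [0.0, 0.0, -1.0]]
ft_force: [-0.0, 0.6, -0.1]
grip_width: 0.05
gripper_force: 0.0
```

>>> {"fn": "jog_arm", "kwargs": {
  "hand": [0.0,0.0,0.0,0.0,0.0],
  "travel": [
    [0,0,0],
    [0,0,0],
    [0,0,0],
    [0,0,0],
    [0,0,0]
  ],
  "yaw": [0,0,0,0,0]
}}

```text
time_s: 2.8
position: [0.5383, -0.0903, 0.0923]
tool_rot: [[0.991, 0.13, 0.002], [0.13, -0.991, 0.001], [0.002, -0.001, -1.0]]
ft_force: [0.4, 4.5, 4.4]
grip_width: 0.0153
gripper_force: 42.0
```

Run:
```python
from h import *
s=env.observe();print({k:np.round(s[k],3) for k in('position','ft_force','wrist_torque','grip_width','gripper_force')})
```

```text
{'position': array([ 0.538, -0.09 ,  0.092]), 'ft_force': array([0.378, 4.526, 4.355]), 'wrist_torque': array([ 0.708,  0.056, -0.093]), 'grip_width': np.float64(0.015), 'gripper_force': np.float64(41.987)}
```

>>> {"fn": "jog_arm", "kwargs": {
  "hand": [0.0,0.0,0.0,0.0,0.0],
  "travel": [
    [0,0.001,0],
    [0,0,0],
    [0,0,0],
    [0,0,0],
    [0,0,0]
  ],
  "yaw": [0.1,0.15,0.15,0.15,0.15]
}}

```text
time_s: 3.42
position: [0.5373, -0.0881, 0.0922]
tool_rot: [[0.671, 0.742, -0.001], [0.742, -0.671, 0.003], [0.002, -0.003, -1.0]]
ft_force: [-5.0, 11.7, 9.2]
grip_width: 0.0148
gripper_force: 42.7
```

>>> {"fn": "jog_arm", "kwargs": {
  "hand": [0.0,0.0,0.0,0.0,0.0],
  "travel": [
    [0,0,0],
    [0,0,0],
    [0,0,0],
    [0,0,0],
    [0,0,0]
  ],
  "yaw": [0.15,0.15,0.15,0.05,0]
}}

```text
time_s: 4.05
position: [0.5359, -0.0873, 0.0922]
tool_rot: [[0.236, 0.972, -0.004], [0.972, -0.236, 0.005], [0.003, -0.005, -1.0]]
ft_force: [-10.6, 13.4, 14.1]
grip_width: 0.0154
gripper_force: 43.3
```

Run:
```python
from h import *
s=env.observe();print({k:np.round(s[k],3) for k in('position','tool_rot','ft_force','wrist_torque','grip_width','gripper_force')})
```

```text
{'position': array([ 0.536, -0.087,  0.092]), 'tool_rot': array([[ 0.236,  0.972, -0.004],
       [ 0.972, -0.236,  0.005],
       [ 0.003, -0.005, -1.   ]]), 'ft_force': array([-10.609,  13.401,  14.105]), 'wrist_torque': array([2.161, 1.564, 0.006]), 'grip_width': np.float64(0.015), 'gripper_force': np.float64(43.299)}
```

>>> {"fn": "jog_arm", "kwargs": {
  "hand": [0.0,0.0,0.0,0.0,0.0],
  "travel": [
    [-0.002,0.002,0],
    [0,0,0],
    [0,0,0],
    [0,0,0],
    [0,0,0]
  ],
  "yaw": [0,0.05,0.05,0.05,0]
}}

```text
time_s: 4.68
position: [0.5352, -0.087, 0.0922]
tool_rot: [[0.089, 0.996, -0.001], [0.996, -0.089, 0.001], [0.001, -0.001, -1.0]]
ft_force: [-6.1, 5.9, 7.8]
grip_width: 0.0152
gripper_force: 42.5
```

```bash
cat >> h.py <<'E'
def st():
    s=env.observe();R=s['tool_rot'];print(round(s['time_s'],2),*[np.round(s[k],4) for k in('position','ft_force','wrist_torque','grip_width','gripper_force')],'yaw',np.degrees(np.arctan2(R[1,0],R[0,0])).round(2))
    return s
E
python3 -c "
from h import *
st()"
```

```text
4.67 [ 0.5352 -0.087   0.0922] [-6.1247  5.8502  7.8218] [0.9024 0.7414 0.0709] 0.0152 42.536 yaw 84.9
```

>>> {"fn": "jog_arm", "kwargs": {
  "hand": [0.0,0.0,0.0,0.0,0.0],
  "travel": [
    [-0.001,0.001,0],
    [0,0,0],
    [0,0,0],
    [0,0,0],
    [0,0,0]
  ],
  "yaw": [0.04,0.04,0.03,0,0]
}}

```text
time_s: 5.3
position: [0.5351, -0.0866, 0.0923]
tool_rot: [[-0.015, 1.0, 0.001], [1.0, 0.015, 0.002], [0.002, 0.001, -1.0]]
ft_force: [-1.5, 2.0, 6.2]
grip_width: 0.0156
gripper_force: 84.1
```

```bash
python3 -c "
from h import *
st()"
```

```text
5.3 [ 0.5351 -0.0866  0.0923] [-1.4954  1.9987  6.1687] [ 0.5578  0.3054 -2.1994] 0.0156 84.0697 yaw 90.86
```

The torque of -2.2 N m shows the lock is at its stop. I release, rise and go towards the handle.

>>> {"fn": "jog_arm", "kwargs": {
  "hand": [0.06,0.06,0.06,0.085,0.085],
  "travel": [
    [0,0,0],
    [0,0,0],
    [0,0,0],
    [0,0,0.05],
    [0,0,0.05]
  ],
  "yaw": [0,0,0,0,0]
}}

```text
time_s: 5.92
position: [0.5348, -0.0869, 0.1924]
tool_rot: [[-0.02, 1.0, -0.001], [1.0, 0.02, 0.0], [0.0, -0.001, -1.0]]
ft_force: [1.0, 0.3, 0.4]
grip_width: 0.0853
gripper_force: 0.0
```

>>> {"fn": "jog_arm", "kwargs": {
  "hand": [0.085,0.085,0.085,0.085,0.085],
  "travel": [
    [0.003,0.045,0.015],
    [0.003,0.045,0],
    [0.003,0.045,0],
    [0.003,0.045,0],
    [0.003,0.03,0]
  ],
  "yaw": [0,0,0,0,0]
}}

```text
time_s: 6.55
position: [0.5498, 0.1249, 0.2063]
tool_rot: [[-0.022, 1.0, -0.0], [1.0, 0.022, 0.0], [0.0, -0.0, -1.0]]
ft_force: [-0.1, 0.6, -0.1]
grip_width: 0.0852
gripper_force: 0.0
```

>>> {"fn": "jog_arm", "kwargs": {
  "hand": [0.085,0.085,0.085,0.085,0.085],
  "travel": [
    [0,0,0],
    [0,0,0],
    [0,0,0],
    [0,0,0],
    [0,0,0]
  ],
  "yaw": [0,0,0,0,0]
}}

```text
time_s: 7.18
position: [0.55, 0.1226, 0.2063]
tool_rot: [[-0.019, 1.0, -0.0], [1.0, 0.019, 0.0], [0.0, -0.0, -1.0]]
ft_force: [0.3, -0.7, 0.5]
grip_width: 0.0847
gripper_force: 0.0
```

Run:
```python
from h import *
s=st()
im=snap('wrist','w2.png')
for b in blobs(im,'red',30): print('w',b[:2],onz('wrist',b[1],.142,s),onz('wrist',b[1],.02,s))
for n in('scene','side'):
    i=snap(n,n+'2.png')
    for b in blobs(i,'red',15):
        if 200<b[1][0]<420 and 150<b[1][1]<260: print(n,b[:2],onz(n,b[1],.111),onz(n,b[1],.02))
```

```text
7.17 [0.55   0.1226 0.2063] [ 0.2708 -0.7304  0.4938] [-0.026   0.0099  0.0431] 0.0847 0.0 yaw 91.11
w ([304, 115, 33, 32, 804], [319.4, 131.1]) [0.54868109 0.18790705 0.142     ] [0.54860106 0.18068633 0.02      ]
w ([198, 165, 14, 8, 88], [204.4, 168.6]) [0.47436405 0.16426082 0.142     ] [0.42643824 0.14181651 0.02      ]
scene ([368, 200, 4, 6, 15], [369.1, 202.3]) [0.52320356 0.14976628 0.111     ] [0.43485141 0.14024104 0.02      ]
scene ([376, 203, 9, 19, 133], [379.9, 212.1]) [0.55226808 0.18637186 0.111     ] [0.46726388 0.18106323 0.02      ]
side ([273, 168, 7, 18, 104], [275.7, 176.3]) [0.55052683 0.18923129 0.111     ] [0.61688823 0.30336102 0.02      ]
side ([250, 216, 8, 5, 15], [253.3, 218.1]) [0.38868351 0.04871771 0.111     ] [0.43342268 0.14407486 0.02      ]
```

View pics/w2.png

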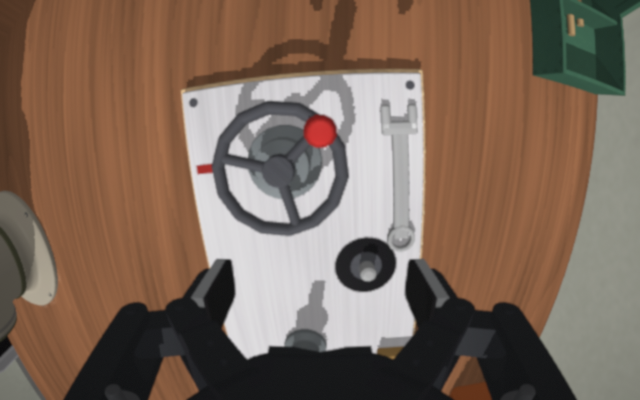

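The wrist view shows the red handle top at (319,131), the hub at (277,171) and the mark at (204,169). The handle is at (0.549, 0.188), clear of everything else, so I grip it.

>>> {"fn": "jog_arm", "kwargs": {
  "hand": [0.085,0.085,0.085,0.085,0.085],
  "travel": [
    [0,0.033,0],
    [-0.001,0.032,0],
    [0,0,-0.03],
    [0,0,-0.03],
    [0,0,-0.03]
  ],
  "yaw": [0,0,0,0,0]
}}

```text
time_s: 7.95
position: [0.549, 0.1881, 0.1154]
tool_rot: [[-0.02, 1.0, 0.0], [1.0, 0.02, 0.0], [0.0, 0.0, -1.0]]
ft_force: [-0.6, -0.3, -0.3]
grip_width: 0.0851
gripper_force: 0.0
```

>>> {"fn": "jog_arm", "kwargs": {
  "hand": [0.04,0.0,0.0,0.0,0.0],
  "travel": [
    [0,0,-0.006],
    [0,0,0],
    [0,0,0],
    [0,0,0],
    [0,0,0]
  ],
  "yaw": [0,0,0,0,0],
  "grip_force": 50
}}

```text
time_s: 8.57
position: [0.5493, 0.1878, 0.1116]
tool_rot: [[-0.02, 1.0, 0.002], [1.0, 0.02, -0.0], [-0.0, 0.002, -1.0]]
ft_force: [-1.9, -1.1, 6.8]
grip_width: 0.0203
gripper_force: 48.6
```

>>> {"fn": "jog_arm", "kwargs": {
  "hand": [0.0,0.0,0.0,0.0,0.0],
  "travel": [
    [0,0,0],
    [0,0,0],
    [0,0,0],
    [0,0,0],
    [0,0,0]
  ],
  "yaw": [0,0,0,0,0]
}}

```text
time_s: 9.2
position: [0.5493, 0.1879, 0.1116]
tool_rot: [[-0.02, 1.0, 0.002], [1.0, 0.02, -0.0], [-0.0, 0.002, -1.0]]
ft_force: [-2.5, -2.0, 6.3]
grip_width: 0.0202
gripper_force: 48.7
```

Run:
```python
from h import *
s=st()
s0=dict(position=np.array([.55,.1226,.2063]),tool_rot=np.array([[-.019,1,0],[1,.019,0],[0,0,-1.]]))
print('hub',onz('wrist',(277,171),.078,s0),'holes',[onz('wrist',u,.02,s0).round(4) for u in((193,102),(410,85))],'bit',onz('wrist',(366,264),.02,s0))
i=snap('side')
for b in blobs(i,'orange',40):print('knob side',b[:2],onz('side',b[1],.085))
```

```text
9.2 [0.5493 0.1879 0.1116] [-2.5134 -2.0273  6.2584] [-0.2565  0.3389 -0.0374] 0.0202 48.6616 yaw 91.15
hub [0.51381566 0.15042994 0.078     ] holes [array([0.416 , 0.2135, 0.02  ]), array([0.6393, 0.2324, 0.02  ])] bit [0.60460416 0.03422082 0.02      ]
knob side ([424, 205, 160, 115, 5740], [507.6, 260.3]) [ 0.86442941 -0.45410129  0.085     ]
knob side ([318, 223, 13, 19, 88], [325.3, 231.1]) [ 0.54067591 -0.0899276   0.085     ]
knob side ([538, 303, 32, 31, 97], [550.0, 321.7]) [ 0.77082805 -0.61200357  0.085     ]
```

```bash
cat >> h.py <<'E'
def arc(cx,cy,a0,a1,n,p0,R=.052):
    """rows from commanded p0 along the circle, rounded to 0.5 mm without build-up"""
    p=np.array(p0[:2]);out=[]
    for a in np.radians(np.linspace(a0,a1,n+1)[1:]):
        d=np.round((np.array([cx+R*np.cos(a),cy+R*np.sin(a)])-p)*2000)/2000;p=p+d;out.append([*d.tolist(),0])
    for i in range(0,n,5):print(out[i:i+5])
    print('end',p)
E
python3 -c "
from h import *
arc(.5135,.1505,46.5,-103.5,10,(.549,.188))"
```

```text
[[0.009, -0.0105, 0], [0.0055, -0.012, 0], [0.002, -0.0135, 0], [-0.0015, -0.0135, 0], [-0.005, -0.013, 0]]
[[-0.008, -0.011, 0], [-0.0105, -0.0085, 0], [-0.012, -0.0055, 0], [-0.0135, -0.002, 0], [-0.0135, 0.0015, 0]]
end [0.5015 0.1   ]
```

>>> {"fn": "jog_arm", "kwargs": {
  "hand": [0,0,0,0,0],
  "travel": [
    [0.009,-0.0105,0],
    [0.0055,-0.012,0],
    [0.002,-0.0135,0],
    [-0.0015,-0.0135,0],
    [-0.005,-0.013,0]
  ],
  "yaw": [0,0,0,0,0]
}}

```text
time_s: 9.88
position: [0.5598, 0.1255, 0.1116]
tool_rot: [[-0.02, 1.0, 0.004], [1.0, 0.02, 0.001], [0.001, 0.004, -1.0]]
ft_force: [-1.1, 4.2, 7.6]
grip_width: 0.0206
gripper_force: 49.0
```

```bash
python3 -c "
from h import *
st()"
```

```text
9.88 [0.5598 0.1255 0.1116] [-1.0674  4.2369  7.6261] [ 0.6822  0.3333 -0.0414] 0.0206 49.0393 yaw 91.15
```

>>> {"fn": "jog_arm", "kwargs": {
  "hand": [0,0,0,0,0],
  "travel": [
    [-0.008,-0.011,0],
    [-0.0105,-0.0085,0],
    [-0.012,-0.0055,0],
    [-0.0135,-0.002,0],
    [-0.0135,0.0015,0]
  ],
  "yaw": [0,0,0,0,0]
}}

```text
time_s: 10.5
position: [0.5025, 0.099, 0.1116]
tool_rot: [[-0.02, 1.0, 0.005], [1.0, 0.02, -0.002], [-0.002, 0.005, -1.0]]
ft_force: [3.7, -0.3, 6.3]
grip_width: 0.0198
gripper_force: 49.1
```

```bash
python3 -c "
from h import *
st()
arc(.5135,.1505,-103.5,-163.5,5,(.5015,.1))
"
```

```text
10.5 [0.5025 0.099  0.1116] [ 3.6965 -0.3311  6.2916] [-0.0367 -0.3744 -0.0271] 0.0198 49.051 yaw 91.12
[[-0.0105, 0.0035, 0], [-0.009, 0.0055, 0], [-0.008, 0.0075, 0], [-0.006, 0.009, 0], [-0.0045, 0.01, 0]]
end [0.4635 0.1355]
```

>>> {"fn": "jog_arm", "kwargs": {
  "hand": [0,0,0,0,0],
  "travel": [
    [-0.0105,0.0035,0],
    [-0.009,0.0055,0],
    [-0.008,0.0075,0],
    [-0.006,0.009,0],
    [-0.0045,0.01,0]
  ],
  "yaw": [0,0,0,0,0]
}}

```text
time_s: 11.12
position: [0.4638, 0.1351, 0.1116]
tool_rot: [[-0.02, 1.0, 0.003], [1.0, 0.02, -0.001], [-0.001, 0.003, -1.0]]
ft_force: [1.2, -2.6, 7.1]
grip_width: 0.0202
gripper_force: 49.1
```

```bash
python3 -c "
from h import *
st()
arc(.5135,.1505,-163.5,-178.5,5,(.4635,.1355))
"
```

```text
11.12 [0.4638 0.1351 0.1116] [ 1.2475 -2.5908  7.1499] [-0.3932 -0.2295 -0.0384] 0.0202 49.0579 yaw 91.14
[[-0.0005, 0.003, 0], [-0.0005, 0.0025, 0], [-0.0005, 0.0025, 0], [-0.0005, 0.003, 0], [0.0, 0.0025, 0]]
end [0.4615 0.149 ]
```

>>> {"fn": "jog_arm", "kwargs": {
  "hand": [0,0,0,0,0],
  "travel": [
    [-0.0005,0.003,0],
    [-0.0005,0.003,0],
    [-0.0005,0.003,0],
    [0,0.001,0],
    [0,0,0]
  ],
  "yaw": [0,0,0,0,0]
}}

```text
time_s: 11.75
position: [0.462, 0.1452, 0.1115]
tool_rot: [[-0.02, 1.0, 0.001], [1.0, 0.02, -0.001], [-0.001, 0.001, -1.0]]
ft_force: [-3.5, -2.4, 10.8]
grip_width: 0.0203
gripper_force: 49.4
```

>>> {"fn": "jog_arm", "kwargs": {
  "hand": [0,0,0,0,0],
  "travel": [
    [0,0.001,0],
    [0,0.001,0],
    [0,0.001,0],
    [0,0,0],
    [0,0,0]
  ],
  "yaw": [0,0,0,0,0]
}}

```text
time_s: 12.38
position: [0.462, 0.1458, 0.1115]
tool_rot: [[-0.021, 1.0, 0.001], [1.0, 0.021, -0.005], [-0.005, 0.001, -1.0]]
ft_force: [-3.9, -18.3, 12.6]
grip_width: 0.0204
gripper_force: 49.6
```

```bash
python3 -c "
from h import *
st()"
```

```text
12.38 [0.462  0.1458 0.1115] [ -3.8794 -18.2886  12.565 ] [-2.8852  0.6529 -0.0164] 0.0204 49.556 yaw 91.18
```

The stop is reached: 18 N of resistance at the red mark, with the handle at (0.462, 0.1455). Now I back off two turns.

```bash
python3 -c "
from h import *
arc(.5135,.1505,185.5,905.5,48,(.462,.1485))"
```

```text
[[0.003, -0.016, 0], [0.006, -0.012, 0], [0.0095, -0.01, 0], [0.0115, -0.0075, 0], [0.013, -0.004, 0]]
[[0.0135, -0.0005, 0], [0.013, 0.0035, 0], [0.012, 0.006, 0], [0.01, 0.0095, 0], [0.0075, 0.0115, 0]]
[[0.004, 0.013, 0], [0.0005, 0.0135, 0], [-0.0035, 0.013, 0], [-0.006, 0.012, 0], [-0.0095, 0.01, 0]]
[[-0.0115, 0.0075, 0], [-0.013, 0.004, 0], [-0.0135, 0.0005, 0], [-0.013, -0.0035, 0], [-0.012, -0.006, 0]]
[[-0.01, -0.0095, 0], [-0.0075, -0.0115, 0], [-0.004, -0.013, 0], [-0.0005, -0.0135, 0], [0.0035, -0.013, 0]]
[[0.006, -0.012, 0], [0.0095, -0.01, 0], [0.0115, -0.0075, 0], [0.013, -0.004, 0], [0.0135, -0.0005, 0]]
[[0.013, 0.0035, 0], [0.012, 0.006, 0], [0.01, 0.0095, 0], [0.0075, 0.0115, 0], [0.004, 0.013, 0]]
[[0.0005, 0.0135, 0], [-0.0035, 0.013, 0], [-0.006, 0.012, 0], [-0.0095, 0.01, 0], [-0.0115, 0.0075, 0]]
[[-0.013, 0.004, 0], [-0.0135, 0.0005, 0], [-0.013, -0.0035, 0], [-0.012, -0.006, 0], [-0.01, -0.0095, 0]]
[[-0.0075, -0.0115, 0], [-0.004, -0.013, 0], [-0.0005, -0.0135, 0]]
end [0.4615 0.1455]
```

>>> {"fn": "jog_arm", "kwargs": {
  "hand": [0,0,0,0,0],
  "travel": [
    [0.003,-0.016,0],
    [0.006,-0.012,0],
    [0.0095,-0.01,0],
    [0.0115,-0.0075,0],
    [0.013,-0.004,0]
  ],
  "yaw": [0,0,0,0,0]
}}

```text
time_s: 13.0
position: [0.5052, 0.0983, 0.1116]
tool_rot: [[-0.02, 1.0, 0.001], [1.0, 0.02, -0.001], [-0.001, 0.001, -1.0]]
ft_force: [-3.0, 3.1, 8.9]
grip_width: 0.02
gripper_force: 49.4
```

>>> {"fn": "jog_arm", "kwargs": {
  "hand": [0,0,0,0,0],
  "travel": [
    [0.0135,-0.0005,0],
    [0.013,0.0035,0],
    [0.012,0.006,0],
    [0.01,0.0095,0],
    [0.0075,0.0115,0]
  ],
  "yaw": [0,0,0,0,0]
}}

```text
time_s: 13.62
position: [0.5614, 0.1286, 0.1116]
tool_rot: [[-0.02, 1.0, 0.001], [1.0, 0.02, -0.001], [-0.001, 0.001, -1.0]]
ft_force: [-5.7, -1.4, 11.3]
grip_width: 0.0201
gripper_force: 49.4
```

>>> {"fn": "jog_arm", "kwargs": {
  "hand": [0,0,0,0,0],
  "travel": [
    [0.004,0.013,0],
    [0.0005,0.0135,0],
    [-0.0035,0.013,0],
    [-0.006,0.012,0],
    [-0.0095,0.01,0]
  ],
  "yaw": [0,0,0,0,0]
}}

```text
time_s: 14.25
position: [0.547, 0.19, 0.1116]
tool_rot: [[-0.02, 1.0, 0.003], [1.0, 0.02, -0.001], [-0.001, 0.003, -1.0]]
ft_force: [-2.1, -7.0, 8.3]
grip_width: 0.02
gripper_force: 49.2
```

Low forces throughout. I continue.

>>> {"fn": "jog_arm", "kwargs": {
  "hand": [0,0,0,0,0],
  "travel": [
    [-0.0115,0.0075,0],
    [-0.013,0.004,0],
    [-0.0135,0.0005,0],
    [-0.013,-0.0035,0],
    [-0.012,-0.006,0]
  ],
  "yaw": [0,0,0,0,0]
}}

```text
time_s: 14.88
position: [0.4845, 0.1929, 0.1117]
tool_rot: [[-0.02, 1.0, 0.005], [1.0, 0.02, 0.0], [0.0, 0.005, -1.0]]
ft_force: [5.9, -3.1, 3.8]
grip_width: 0.0201
gripper_force: 49.0
```

>>> {"fn": "jog_arm", "kwargs": {
  "hand": [0,0,0,0,0],
  "travel": [
    [-0.01,-0.0095,0],
    [-0.0075,-0.0115,0],
    [-0.004,-0.013,0],
    [-0.0005,-0.0135,0],
    [0.0035,-0.013,0]
  ],
  "yaw": [0,0,0,0,0]
}}

```text
time_s: 15.5
position: [0.4648, 0.1323, 0.1116]
tool_rot: [[-0.02, 1.0, 0.001], [1.0, 0.02, 0.001], [0.001, 0.001, -1.0]]
ft_force: [-2.3, 3.1, 10.9]
grip_width: 0.0203
gripper_force: 49.5
```

>>> {"fn": "jog_arm", "kwargs": {
  "hand": [0,0,0,0,0],
  "travel": [
    [0.006,-0.012,0],
    [0.0095,-0.01,0],
    [0.0115,-0.0075,0],
    [0.013,-0.004,0],
    [0.0135,-0.0005,0]
  ],
  "yaw": [0,0,0,0,0]
}}

```text
time_s: 16.12
position: [0.5188, 0.0979, 0.1115]
tool_rot: [[-0.02, 1.0, 0.001], [1.0, 0.02, -0.001], [-0.001, 0.001, -1.0]]
ft_force: [-3.7, 3.3, 11.3]
grip_width: 0.0202
gripper_force: 49.5
```

>>> {"fn": "jog_arm", "kwargs": {
  "hand": [0,0,0,0,0],
  "travel": [
    [0.013,0.0035,0],
    [0.012,0.006,0],
    [0.01,0.0095,0],
    [0.0075,0.0115,0],
    [0.004,0.013,0]
  ],
  "yaw": [0,0,0,0,0]
}}

```text
time_s: 16.75
position: [0.5653, 0.1416, 0.1116]
tool_rot: [[-0.02, 1.0, 0.001], [1.0, 0.02, -0.001], [-0.001, 0.001, -1.0]]
ft_force: [-5.3, -3.5, 11.3]
grip_width: 0.0204
gripper_force: 49.6
```

>>> {"fn": "jog_arm", "kwargs": {
  "hand": [0,0,0,0,0],
  "travel": [
    [0.0005,0.0135,0],
    [-0.0035,0.013,0],
    [-0.006,0.012,0],
    [-0.0095,0.01,0],
    [-0.0115,0.0075,0]
  ],
  "yaw": [0,0,0,0,0]
}}

```text
time_s: 17.38
position: [0.5355, 0.1973, 0.1116]
tool_rot: [[-0.02, 1.0, 0.003], [1.0, 0.02, -0.002], [-0.002, 0.003, -1.0]]
ft_force: [-1.4, -9.0, 8.8]
grip_width: 0.0202
gripper_force: 49.4
```

>>> {"fn": "jog_arm", "kwargs": {
  "hand": [0,0,0,0,0],
  "travel": [
    [-0.013,0.004,0],
    [-0.0135,0.0005,0],
    [-0.013,-0.0035,0],
    [-0.012,-0.006,0],
    [-0.01,-0.0095,0]
  ],
  "yaw": [0,0,0,0,0]
}}

```text
time_s: 18.0
position: [0.4741, 0.1836, 0.1116]
tool_rot: [[-0.02, 1.0, 0.004], [1.0, 0.02, 0.001], [0.001, 0.004, -1.0]]
ft_force: [4.0, 1.1, 6.5]
grip_width: 0.0202
gripper_force: 49.2
```

>>> {"fn": "jog_arm", "kwargs": {
  "hand": [0,0,0,0,0],
  "travel": [
    [-0.0075,-0.0115,0],
    [-0.004,-0.013,0],
    [-0.0005,-0.0135,0],
    [0,0,0],
    [0,0,0]
  ],
  "yaw": [0,0,0,0,0]
}}

```text
time_s: 18.62
position: [0.462, 0.1449, 0.1115]
tool_rot: [[-0.02, 1.0, 0.002], [1.0, 0.02, -0.001], [-0.001, 0.002, -1.0]]
ft_force: [-2.0, -2.0, 10.2]
grip_width: 0.0203
gripper_force: 49.6
```

Run:
```python
from h import *
s=st()
im=snap('side','s3.png');cv2.imwrite('pics/s3c.png',cv2.resize(im[130:290,200:400],None,fx=4,fy=3.75)[:,:,::-1])
```

```text
18.62 [0.462  0.1449 0.1115] [-1.9766 -2.0099 10.1873] [-0.3728  0.2501 -0.0618] 0.0203 49.5956 yaw 91.13
```

View pics/s3c.png

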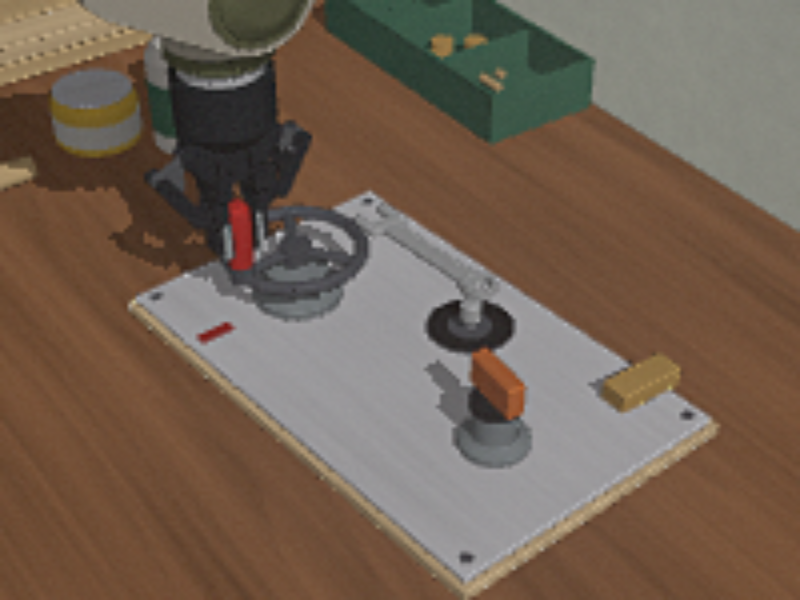

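The side view shows the red handle in the fingers, with its foot at (241,265) in the crop, level with the red mark at (216,332). The orange bar lies along the plate's length from (483,355) to (512,400), and the wrench and brass block are in place. One quick check of the lock angle before I hand in.

Run:
```python
from h import *
f=lambda u,v:(200+u/4,130+v/3.75)
a,b=onz('side',f(473,352),.1),onz('side',f(510,390),.1)
c,d=onz('side',f(486,350),.1),onz('side',f(523,385),.1)
for p,q in((a,b),(c,d)):v=p-q;print(np.degrees(np.arctan2(v[1],v[0])),np.linalg.norm(v))
s=st();print(np.abs(s['qvel']).max())
```

```text
84.9893076910328 0.0479201314332401
86.87000436107911 0.04528899898697116
18.68 [0.462  0.1449 0.1116] [-1.4472 -2.924  10.3454] [-0.3856  0.1964 -0.0035] 0.0204 49.5963 yaw 91.14
0.14018760292441512
```

```bash
python3 -c "
from rig import env
print(env.close_job())"
```

```text
the job is handed in; nothing more can be done
None
```

The job is handed in (no verdict was returned): I turned the lock to its counterclockwise stop, wound the wheel clockwise to its stop, then backed it off two full turns counterclockwise to within about 1°, with the red handle still gripped and held still.

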